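# Wedge a bearing plate off its pads

### The arm

A 7-joint arm with a two-finger parallel gripper is mounted at the origin on a cart in front of the work surface, level with it; the furniture and walls round the work are solid. World frame = base frame: x ahead of the robot, y to its left, z up, the work surface at z = 0. Lengths are in m, angles in rad, forces in N, time in s.
With the tool pointing down it reaches from about 0.425 to 0.825 m from the base axis. Payload 3.6 kg.
Tool frame: the origin (TCP) lies midway between the tips of the shut fingers; the grasp point (between the pads) lies 19 mm behind it; z points along the fingers, y is the line along which they close (so a half turn about z gives the same grasp; the last joint's range is limited). The gripper opens to 93 mm and grips with 3 to 60 N. Pads are 15 mm wide; open, the fingers measure 128 mm over their backs; the gripper's body (75 mm by 188 mm) begins 65 mm behind the grasp point.
Start: joints at [-1.353, 0.615, -0.013, 1.423, 0.008, 1.103, -0.04], TCP at [0.157, 0.631, 0.219] pointing down, gripper open.
Joint ranges: [-3.12, 3.12], [-0.3, 2.06], [-1.34, 1.32], [0.26, 2.42], [-1.36, 4.5], [0.01, 1.98], [-2.84, 2.84]. Speed limits (rad/s): [2.79, 2.79, 3.14, 3.14, 3.14, 3.14, 3.14].

### API

Orientations are given as [roll, pitch, yaw] about the fixed x, y, z axes, in that order (R = Rz(yaw) Ry(pitch) Rx(roll)).
In Python, from plant import ctrl gives the robot as it stands. The module is installed in compiled form; this text tells all that it offers. Calls block until the motion is done:
- ctrl.move_pose(position, orientation): joint-space move of the TCP to a pose.
- ctrl.move_straight(position, ori=None, max_speed=0.15, guard=None): straight line of the TCP; ori=None keeps the orientation; max_speed is the mean speed in m/s. With guard (N) it stops when the force on the tool has changed by that much, and returns True; else False.
- ctrl.set_joints(angles): joint-space move.
- ctrl.move_gripper(opening, grip_force=None): finger opening in m; grip_force is the grip in N (None keeps the last); returns when the fingers have stopped.
- ctrl.wait(seconds).
- ctrl.solve_ik(position, orientation): joint angles nearest the present ones, or None.
- ctrl.get_obs(): the state.
- ctrl.capture(name): name is "scene" or "top" or "wrist"; returns the picture (384x512x3 uint8, red, green, blue); there is no depth.
- ctrl.camera_params(name): a dict with "camera_matrix" (3x3 intrinsics, pixels), "xyz" and "orientation" of the camera in the world. Camera axes: x right, y down, z forward; pixel columns grow to the right and rows downward; lengths in m; the calibration is good to about 2 mm. A picture is of the moment at which its call begins: read the wrist's pose just before it. camera_params takes no time and is no camera call; for the wrist camera it gives the pose at the moment of the call.
A pose or a line that the arm cannot do raises ctrl.IKError and nothing moves.
- ctrl.job_done(): hands the job in; it is judged then, once.
The state is a dict: "time": time; "joints": joint angles; "joint_velocities": joint speeds; "tau": joint torques, N m; "tool_pos": TCP position; "eef_rot": TCP orientation; "force": force on the tool from outside, world axes, zero at the start; "torque": the same for the moment, N m; "grip_width": finger opening in m; "grip_force": force on a finger pad.
Only numpy, scipy, OpenCV 4.12 (cv2) and the standard library are available. Lean on these libraries where they do the work, as an engineer would, in place of code of your own. Each camera call takes 0.05 s, during which the arm holds its last target. There are 200 camera calls.

### The job

A shim has to go under the hinged bearing plate: take the thicker of the two steel wedges, lay it flat on the worktop in front of the open mouth of the plate's base, and push it tip first under the round bar at the plate's front edge until the plate just lifts off its pads, about 4 mm. Raise the plate with the wedge alone (the gripper must not touch it), gently and never as much as 1 cm, and leave the other things where they are. Finish holding: keep the wedge gripped in place, with the plate resting on it.

Things in the scene. Friction and masses are not known exactly. Their poses are not given: they have to be found in the camera images.
- wedge_thick: the wedge to use: dark steel, 98 mm long, 28 mm wide. Origin: centre of its underside; +x points along it to its thin tip (49 mm from the origin), z up. Its back 28 mm is an upright grip block, 28 x 28 mm and 36 mm high, centred 35 mm behind the origin; from the block's front a straight taper 70 mm long falls from 21.5 mm high to 4 mm at the tip (1 in 4). 0.17 to 0.35 kg. It starts on the right-hand worktop.
- wedge_thick_tip (a point): middle of the lower edge of the thick wedge's tip
- wedge_thin: the wrong wedge: same outline, axes and grip block, but its taper only goes from 8 mm down to 4 mm, too thin to reach the bar. Starts on the right-hand worktop, in either of the two places.
- rig: fixed grey U-shaped base on the left-hand worktop, 130 x 114 mm. Origin: centre of its underside, on the tabletop. Its open mouth faces its own -x; the wedge goes in along its +x. Between the side rails (12 mm high, with brass pads up to 16 mm) the tabletop is bare over a channel 70 mm wide, from the mouth 100 mm deep to the rear rail.
- mouth (a point): point on the tabletop straight below the middle of the round bar, 60 mm towards -x from the rig's origin; axes as the rig's
- lift_bar (a point): underside of the round bar (steel, 12 mm thick, 64 mm long, along the rig's y) at the front edge of the plate, mid length. 10 mm above the tabletop while the plate rests on its pads; its rise from there is the lift (readings may be off by a constant couple of mm, so compare with the reading at rest).
- plate (a joint): hinge of the aluminium bearing plate (110 mm wide, top 24 mm above the table, with a blue bearing block and shaft 50 to 94 mm behind the bar, up to 60 mm high): 0 resting on the pads, grows as the front edge rises, 0.035 rad is a 4 mm lift. The plate weighs 0.6 to 1 kg, about half of it on the wedge; the hinge lies 115 mm behind the bar.
- compound_bar: bystander: wrapped bar of polishing compound, 33 x 60 x 31 mm
- felt_bob: bystander: felt bob with its thin shank up, 29 mm across, 59 mm high
- offcut: bystander: small steel block, 20 x 30 x 14 mm
- emery: bystander: sanding block, 51 x 81 x 22 mm
- big_nut: bystander: large steel nut, 27 mm across, 13 mm high

How it is judged:
By the outcome, as a careful person would: the job done as asked, in the order asked, and still so for the second after the job is handed in, while the arm keeps its last pose, push and grip.
It also fails if it takes over 40 s, if anything falls off the work surface, if the arm or the gripper's body presses on something with over 40 N, if the wrist force passes 120 N, or if a joint passes its speed limit or range.

## Working session

There is one attempt and no reset: what is moved stays moved. The work goes in short steps, each a Python script; the robot and the scene stay as the last script left them, time stands still between calls to the robot, and variables do not carry over. Pictures are saved under pics/ and viewed, at most 10 in all, crops included, and the job is handed in when it is done.

```bash
mkdir -p pics; cat > h.py <<'E'
import numpy as np, cv2
from scipy.spatial.transform import Rotation as R
from plant import ctrl
def snap(n,f):
    p=ctrl.camera_params(n); im=ctrl.capture(n); cv2.imwrite(f'pics/{f}.png',im[:,:,::-1]); np.save(f'pics/{f}.npy',dict(p),allow_pickle=True); return im,p
def load(f): return np.load(f'pics/{f}.npy',allow_pickle=True).item()
def rot(p):
    o=np.array(p['orientation']); return o if o.shape==(3,3) else R.from_euler('xyz',o).as_matrix()
def pix2w(p,u,v,z=0.):
    d=rot(p)@np.linalg.solve(p['camera_matrix'],[u,v,1.]); c=np.array(p['xyz']); return c+d*(z-c[2])/d[2]
def w2pix(p,X):
    q=np.array(p['camera_matrix'])@(rot(p).T@(np.array(X)-p['xyz'])); return q[:2]/q[2]
E
python3 - <<'E'
from h import *
for n in('top','scene'):
    im,p=snap(n,n+'0'); print(p)
a=cv2.imread('pics/top0.png');cv2.imwrite('pics/top0b.png',cv2.resize(a,(800,600),interpolation=cv2.INTER_CUBIC))
o=ctrl.get_obs();print(o)
E
```

```text
{'camera_matrix': array([[390.21919715,   0.        , 252.0318355 ],
       [  0.        , 390.21919715, 199.24247712],
       [  0.        ,   0.        ,   1.        ]]), 'xyz': array([0.35882225, 0.0148045 , 1.21383539]), 'orientation': array([-2.96997725,  0.01912007, -1.59401423])}
{'camera_matrix': array([[359.59056637,   0.        , 251.72775991],
       [  0.        , 359.59056637, 196.15987789],
       [  0.        ,   0.        ,   1.        ]]), 'xyz': array([-0.29150995, -0.58552267,  0.56817234]), 'orientation': array([-2.01369437, -0.00243849, -0.91976486])}
{'time': 0.1, 'joints': array([-1.35351621,  0.61582007, -0.01261468,  1.42472997,  0.00811422,
        1.10339757, -0.04037619]), 'joint_velocities': array([-6.24272829e-05, -2.28404336e-03, -1.92881093e-04, -4.04114867e-03,
        8.86663526e-04, -9.32119688e-04,  1.19849958e-04]), 'tau': array([ 1.48402087e-03, -4.60041547e+01,  2.09943932e-01, -1.66245747e+01,
       -6.12066686e-02,  1.69107865e-02,  1.11082031e-04]), 'tool_pos': array([0.15671456, 0.63009368, 0.21760148]), 'eef_rot': array([-3.13928850e+00,  4.20372737e-05,  2.89790673e+00]), 'force': array([ 0.64558296, -0.52955942, -0.27176748]), 'torque': array([-0.01914306,  0.00418911,  0.02619103]), 'grip_force': 0.0, 'grip_width': 0.09269640833268601}
```

View pics/top0b.png

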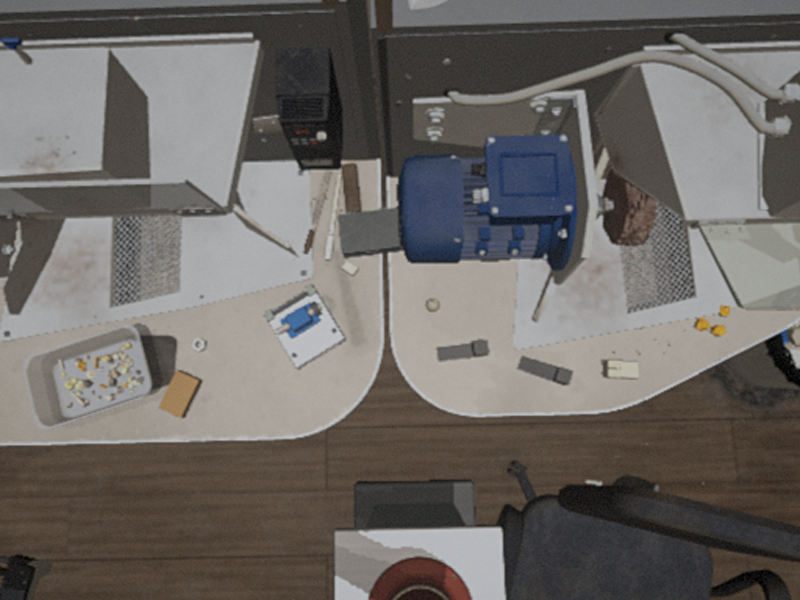

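View pics/scene0.png

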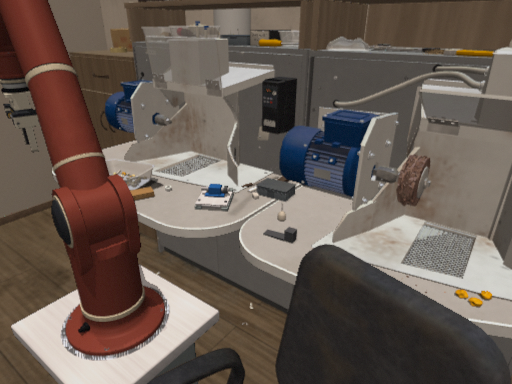

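```bash
python3 - <<'E'
from h import *
p=load('top0'); s=512/800
for n,u,v,z in[('A',462,350,.01),('B',545,371,.01),('rig',306,327,.02),('Ablk',481,347,.036),('Bblk',564,376,.036),('fbob',432,305,.03),('nut',199,345,.01),('comp',621,369,.03),('offc',350,268,.01)]: print(n,pix2w(p,u*s,v*s,z).round(3))
im=cv2.imread('pics/top0.png')
cv2.imwrite('pics/c1.png',np.hstack([cv2.resize(im[180:240,165:225],(400,400),interpolation=2),cv2.resize(im[200:260,320:380],(400,400),interpolation=2)]))
for x,y in((.5,-.15),(.5,.12),(.55,-.15),(.5,.05)):
  print(x,y,ctrl.solve_ik([x,y,.25],[3.1416,0,0]))
E
```

```text
A [ 0.487 -0.1    0.01 ]
B [ 0.441 -0.261  0.01 ]
rig [0.539 0.208 0.02 ]
Ablk [ 0.489 -0.135  0.036]
Bblk [ 0.429 -0.29   0.036]
fbob [ 0.575 -0.043  0.03 ]
nut [0.51  0.424 0.01 ]
comp [ 0.44  -0.402  0.03 ]
offc [0.66 0.12 0.01]
0.5 -0.15 [-0.4797535   0.67051128  1.27063621  1.76588243 -0.68069196  1.23224655
 -0.59323373]
0.5 0.12 [-0.82706463  0.46924331  0.82767574  1.78162284 -0.39085831  1.06347867
 -1.42974688]
0.55 -0.15 [-0.4271052   0.72915795  1.22052074  1.63652005 -0.70929056  1.29001821
 -0.64914332]
0.5 0.05 [-0.74076292  0.46825157  0.89652275  1.81225969 -0.41551952  1.06216249
 -1.25952038]
```

View pics/c1.png

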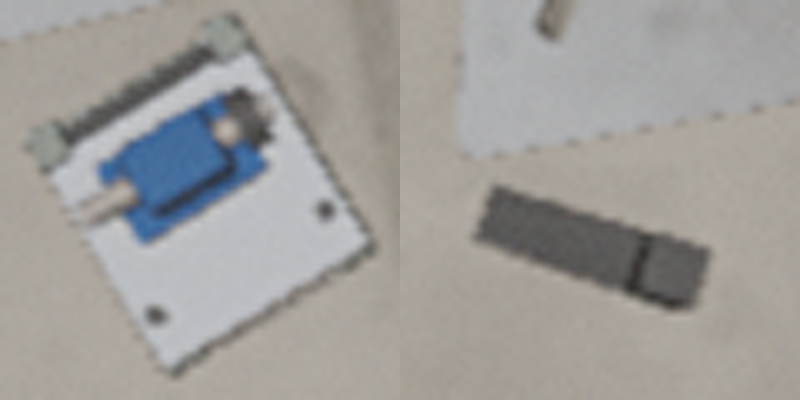

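```bash
python3 - <<'E'
from h import *
for t in([.41,.126,.02],[.40,.12,.03],[.451,.152,.02],[.45,.15,.12],[.489,-.135,.02],[.43,-.29,.02],[.46,-.19,.25]):
  for y in ((.57,.57-np.pi) if t[1]>0 else (1.45,1.45-np.pi)):
    q=ctrl.solve_ik(t,[np.pi,0,y]); print(t,round(y,2),None if q is None else np.round(q,2))
t0=ctrl.get_obs()['time']
q=ctrl.solve_ik([.44,-.19,.25],[np.pi,0,1.45-np.pi])
ctrl.move_pose([.44,-.19,.25],[np.pi,0,1.45-np.pi])
im,p=snap('wrist','w1');print(ctrl.get_obs()['time']-t0,ctrl.get_obs()['joints'].round(2),p)
E
```

```text
[0.41, 0.126, 0.02] 0.57 [-0.54  0.66  0.28  2.24 -0.57  0.31 -0.77]
[0.41, 0.126, 0.02] -2.57 [-0.25  0.64 -0.14  2.23  0.29  0.29  1.49]
[0.4, 0.12, 0.03] 0.57 [-0.53  0.63  0.28  2.26 -0.55  0.32 -0.78]
[0.4, 0.12, 0.03] -2.57 [-0.24  0.61 -0.14  2.25  0.29  0.29  1.5 ]
[0.451, 0.152, 0.02] 0.57 [-0.62  0.7   0.38  2.11 -0.61  0.43 -0.77]
[0.451, 0.152, 0.02] -2.57 [-0.27  0.68 -0.16  2.1   0.26  0.38  1.51]
[0.45, 0.15, 0.12] 0.57 [-0.75  0.54  0.56  2.05 -0.45  0.67 -0.89]
[0.45, 0.15, 0.12] -2.57 [-0.26  0.49 -0.15  2.03  0.12  0.63  1.64]
[0.489, -0.135, 0.02] 1.45 [ 0.1   0.71  0.19  2.02 -0.29  0.44  0.39]
[0.489, -0.135, 0.02] -1.69 [ 0.5   0.73 -0.43  2.01  0.59  0.52  2.67]
[0.43, -0.29, 0.02] 1.45 [ 0.36  0.73  0.3   1.99 -0.43  0.48  0.85]
[0.43, -0.29, 0.02] -1.69 [ 1.03  0.83 -0.76  1.97  0.9   0.71  2.72]
[0.46, -0.19, 0.25] 1.45 [-0.31  0.5   1.01  1.83 -0.48  1.08  0.75]
[0.46, -0.19, 0.25] -1.69 [-0.37  0.55  1.14  1.83 -0.56  1.13 -2.3 ]
3.1 [-0.38  0.52  1.14  1.87 -0.53  1.1  -2.3 ] {'camera_matrix': array([[295.97611671,   0.        , 255.37561294],
       [  0.        , 295.97611671, 192.33714908],
       [  0.        ,   0.        ,   1.        ]]), 'xyz': array([ 0.4321571 , -0.25563152,  0.41679362]), 'orientation': array([2.89680733e+00, 8.74334658e-05, 3.02416075e+00])}
```

View pics/w1.png

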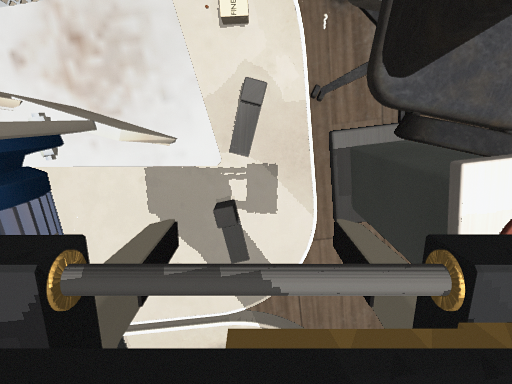

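```bash
python3 - <<'E'
import cv2,numpy as np
im=cv2.imread('pics/w1.png')
cv2.imwrite('pics/c2.png',np.hstack([cv2.resize(im[66:166,205:285],None,fx=5,fy=5,interpolation=2),cv2.resize(im[185:285,200:272],None,fx=5,fy=5,interpolation=2)]))
E
```

```text
(no output)
```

View pics/c2.png

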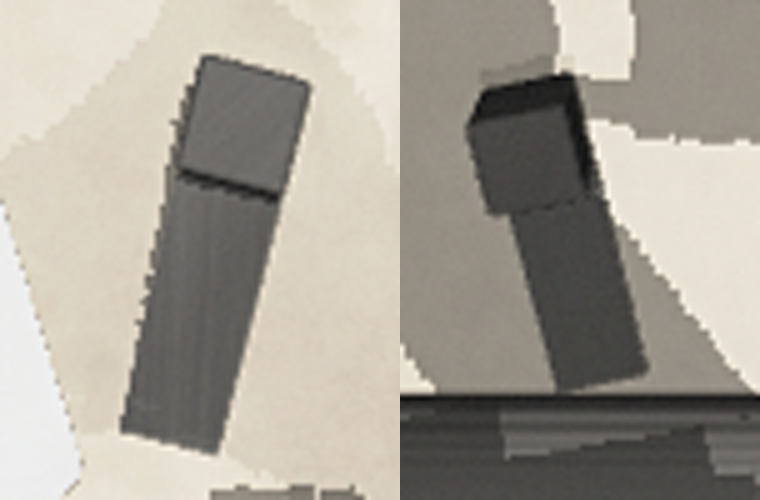

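```bash
cat >> h.py <<'E'
from scipy.optimize import least_squares
def fitw(p,obs,h,x0):
    # obs: list of (local xyz, pixel)
    def f(q):
        c,s=np.cos(q[2]),np.sin(q[2])
        return np.concatenate([w2pix(p,[q[0]+c*l[0]-s*l[1],q[1]+s*l[0]+c*l[1],l[2]])-uv for l,uv in obs])
    r=least_squares(f,x0); return r.x,r.fun.reshape(-1,2)
E
python3 - <<'E'
from h import *
p=load('w1')
def pts(cr,bt,tip,jun,h):
    # corner sides: image: wedge +x is image down; left of image = world +x = wedge -y (yaw~pi/2 -> +y=-x => right of image)
    L=[(-.049,-.014,.036),(-.049,.014,.036),(-.021,.014,.036),(-.021,-.014,.036),(.049,-.014,.004),(.049,.014,.004),(-.021,-.014,h),(-.021,.014,h)]
    return [(l,np.array(cr(*u))) for l,u in zip(L,bt+tip+jun)]
cB=lambda u,v:(205+u/5,66+v/5); cA=lambda u,v:(200+(u-400)/5,185+v/5)
for h in(.0215,.008):
  for n,o,x0 in(('B',pts(cB,[(203,55),(310,88),(278,190),(180,165)],[(120,432),(217,455)],[(178,180),(280,198)],h),[.44,-.26,1.3]),
             ('A',pts(cA,[(468,125),(567,103),(585,198),(487,215)],[(555,390),(648,372)],[(512,212),(605,193)],h),[.487,-.1,1.7])):
    x,r=fitw(p,o,h,x0); print(n,h,x.round(4),np.abs(r).max().round(2),(r**2).sum().round(2),r[-2:].round(2).tolist())
E
```

```text
B 0.0215 [ 0.4433 -0.2552  1.2029] 1.73 11.8 [[-0.35, -1.45], [0.45, 0.6]]
A 0.0215 [ 0.4837 -0.0957  1.6568] 2.57 25.79 [[-2.57, -1.94], [-1.86, -1.92]]
B 0.008 [ 0.4433 -0.2554  1.2032] 1.6 10.7 [[0.12, -0.97], [0.22, 0.88]]
A 0.008 [ 0.4841 -0.0946  1.6594] 4.41 59.7 [[-1.7, -4.41], [-1.59, -4.32]]
```

```bash
python3 - <<'E'
from h import *
ctrl.move_pose([.425,-.303,.16],[np.pi,0,1.203])
im,p=snap('wrist','w2');o=ctrl.get_obs();print(o['time'],o['joints'].round(2),o['tool_pos'],p['xyz'])
s=cv2.imread('pics/scene0.png')[215:251,256:304]
w=cv2.resize(im[:,:,::-1],(480,360));w=np.vstack([w,np.zeros((240,480,3),np.uint8)])
s=np.vstack([cv2.resize(s,(320,240),interpolation=2),np.zeros((360,320,3),np.uint8)])
cv2.imwrite('pics/c3.png',np.hstack([w,s])[:400])
E
```

```text
5.5083 [ 0.44  0.49  0.21  1.87 -0.14  0.79  0.35] [ 0.42511661 -0.30287513  0.15999549] [ 0.44875017 -0.24046263  0.32697575]
```

View pics/c3.png

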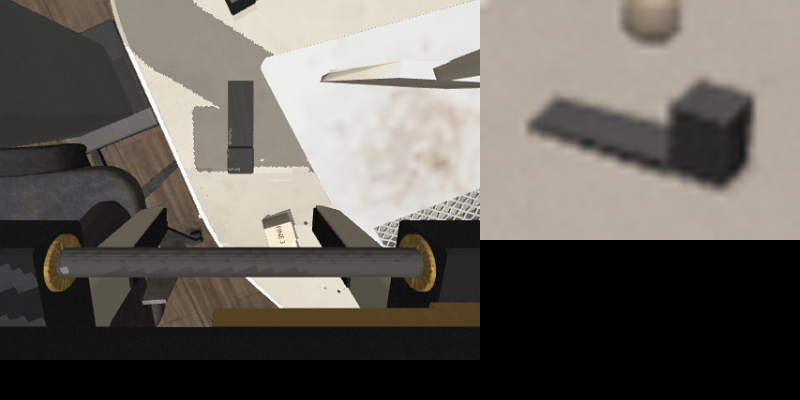

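```bash
python3 - <<'E'
from h import *
p=load('w2');k=512/480
L=[(.049,.014,.004),(.049,-.014,.004),(-.021,.014,.036),(-.021,-.014,.036),(-.049,.014,.036),(-.049,-.014,.036)]
U=[(228,81),(252.5,81),(228,148),(253,148),(228,173),(253,173)]
x,r=fitw(p,[(l,np.array(u)*k) for l,u in zip(L,U)],0,[.443,-.255,1.2]);print(x,r.round(1).tolist())
p=load('w2')
for h in(.0215,.008):
  print(h,[ (w2pix(p,[x[0]+np.cos(x[2])*-.021,x[1]+np.sin(x[2])*-.021,z])/k).round(1) for z in(.036,h)])
y=x[2];d=np.array([np.cos(y),np.sin(y)]);b=x[:2]-.035*d
print(b)
np.save('pics/B.npy',x)
if np.abs(r).max()<3 and np.hypot(*(b-[.4307,-.2879]))<.006:
    ctrl.move_gripper(.06)
    ctrl.move_straight([*b,.09],[np.pi,0,y],.15)
    print(ctrl.move_straight([*b,.006],None,.08,guard=8))
    ctrl.move_gripper(0.02,40)
    o=ctrl.get_obs();print(o['time'],o['tool_pos'],o['grip_width'],o['grip_force'],o['force'])
E
```

```text
[ 0.443891   -0.25641964  1.20679135] [[-0.5, -0.5], [0.5, -0.6], [-0.9, -0.2], [0.9, -0.3], [-0.6, 0.9], [0.6, 0.8]]
0.0215 [array([240.5, 147.8]), array([240.4, 146.1])]
0.008 [array([240.5, 147.8]), array([240.4, 144.6])]
[ 0.43143031 -0.28912638]
False
8.6833 [ 0.43146851 -0.28917248  0.00608511] 0.027974914635395833 39.993000626564026 [-0.62987493  0.2859555   0.65753303]
```

```bash
python3 - <<'E'
from h import *
o=ctrl.get_obs();t=o['tool_pos']
ctrl.move_straight([t[0],t[1],.13],None,.15)
o=ctrl.get_obs();print(o['force'],o['grip_width'])
ctrl.move_pose([.40,.115,.13],[np.pi,0,.57])
im,p=snap('wrist','w3');o=ctrl.get_obs();print(o['time'],o['joints'].round(2),o['tool_pos'],p['xyz'],o['force'])
cv2.imwrite('pics/w3b.png',cv2.resize(im[:,:,::-1],(800,600),interpolation=2))
E
```

```text
[ 0.34480752 -0.15862412 -2.58423707] 0.027923955625082257
11.2083 [-0.63  0.43  0.41  2.18 -0.3   0.59 -1.  ] [0.40064539 0.11395916 0.12999934] [0.45636992 0.15029431 0.29695292] [ 0.1169716  -0.65939233 -1.52250566]
```

View pics/w3b.png

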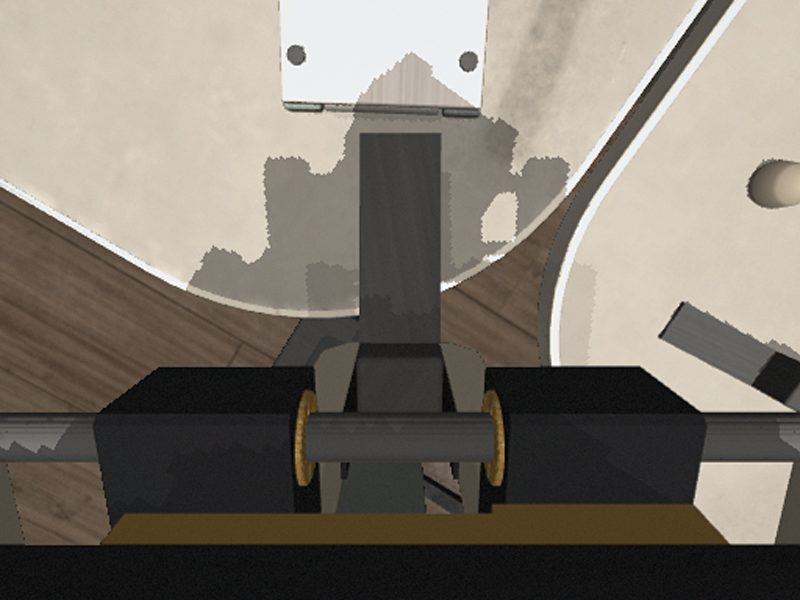

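```bash
python3 - <<'E'
from h import *
p=load('w3');k=512/800
f=lambda u,v,z:pix2w(p,u*k,v*k,z)[:2]
l,r=f(281,101,.024),f(482,107,.024); hl,hr=f(296,55,.024),f(468,61,.024); l2,r2=f(279,2,.024),f(488,2,.024)
print('w',np.hypot(*(l-r)),l,r)
for a,b in((l,r),(hl,hr)):
  d=a-b; print('yaw',np.arctan2(-d[0],d[1]))
for a,b in((l,l2),(r,r2)):
  d=b-a; print('side yaw',np.arctan2(d[1],d[0]))
print('front mid',(l+r)/2,'holes mid',(hl+hr)/2)
for u,v in((185,288),(270,312),(330,318),(440,292),(570,200)):print('edge',f(u,v,0))
# rig from top0
p=load('top0');c=lambda u,v:(165+u*60/400,180+v*60/400)
fl,fr,=[pix2w(p,*c(*q),.024)[:2] for q in((170,372),(375,243))]
# image: lower-left corner is +y side
d=fr-fl;print('top: fl,fr',fl,fr,np.hypot(*d),(fl+fr)/2)
a,b=[pix2w(p,*c(*q),.02)[:2] for q in((30,150),(222,15))];print('rear',a,b,(a+b)/2)
m=(a+b)/2-(fl+fr)/2;print(np.arctan2(m[1],m[0]),np.hypot(*m))
print(fl,fr,'yaw', np.arctan2((fl-fr)[1],(fl-fr)[0])-np.pi/2,np.arctan2((fr-fl)[1],(fr-fl)[0])-np.pi/2)
# wedge in hand
p=load('w3');z=.13-.006+.004
print('tip',pix2w(p,360*k,133*k,z),pix2w(p,440*k,133*k,z))
E
```

```text
w 0.11054533069682451 [0.45921543 0.22865986] [0.51629798 0.1339928 ]
yaw 0.5426093715774999
yaw 0.5387476260786138
side yaw 0.5300728303170887
side yaw 0.5524882585881958
front mid [0.48775671 0.18132633] holes mid [0.50741201 0.19338238]
edge [0.32537215 0.2328653 ]
edge [0.3411256  0.17796521]
edge [0.35909075 0.14222185]
edge [0.41353984 0.09028657]
edge [0.50681764 0.05461096]
top: fl,fr [0.45722818 0.22333759] [0.51435639 0.12869043] 0.11055188099018037 [0.48579228 0.17601401]
rear [0.56277718 0.29001165] [0.62482012 0.2001302 ] [0.59379865 0.24507092]
0.5688719247735892 0.12819606911408424
[0.45722818 0.22333759] [0.51435639 0.12869043] yaw 0.5430560356391632 -2.5985366179506304
tip [0.4638588  0.17083687 0.128     ] [0.47877415 0.14758486 0.128     ]
```

```bash
cat >> h.py <<'E'
Y=.542; D=np.array([np.cos(Y),np.sin(Y)]); M=np.array([.4878,.1813])
def at(tip): return M+(tip-.084)*D   # TCP xy for wedge tip 'tip' metres past plate front edge
E
python3 - <<'E'
from h import *
ctrl.move_straight([*at(-.017),.06],[np.pi,0,Y],.15)
ctrl.move_straight([*at(-.017),.016],None,.1)
g=ctrl.move_straight([*at(-.017),.0055],None,.02,guard=3)
o=ctrl.get_obs();print(g,o['time'],o['tool_pos'],o['force'],o['grip_width'])
im,p=snap('wrist','w4')
cv2.imwrite('pics/w4b.png',cv2.resize(im[:,:,::-1],(800,600),interpolation=2))
E
```

```text
True 12.9417 [0.40128922 0.12927085 0.00605088] [-0.07956765 -0.80799795  4.2806892 ] 0.02792168093983534
```

View pics/w4b.png

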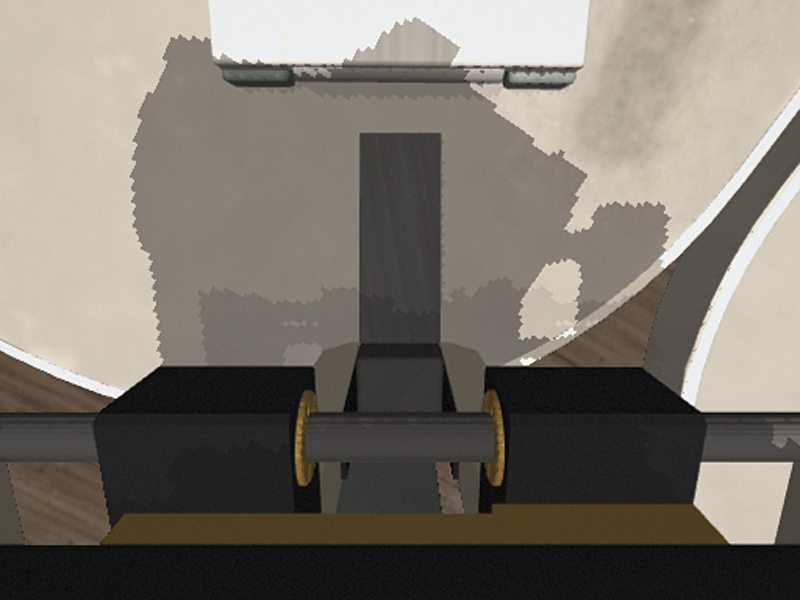

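```bash
python3 - <<'E'
from h import *
p=load('w4');k=512/800
f=lambda u,v,z:(pix2w(p,u*k,v*k,z)[:2]-M)@D
print('plate edge',f(400,66,.024),'bar front',f(400,83,.016),'tip',f(400,133,.004),'feet',f(258,86,.012))
T=[.010,.018]+list(np.arange(.021,.0341,.0015))
for t in T:
    g=ctrl.move_straight([*at(t),.0061],None,.03,guard=15); ctrl.wait(.1)
    o=ctrl.get_obs();F=o['force'];print(round(t,4),g,round(o['time'],2),'along',round(F[:2]@D,2),'z',round(F[2],2),round((o['tool_pos'][:2]-M)@D+.084,4),round(o['tool_pos'][2],4))
    if g:break
im,p=snap('wrist','w5')
E
```

```text
plate edge -0.000433776844955588 bar front -0.003478202283431879 tip -0.01704307258490954 feet -0.0036578624874633488
0.01 False 14.16 along -4.08 z 5.99 0.0071 0.006
0.018 False 14.68 along -4.07 z 4.19 0.0168 0.006
0.021 False 15.03 along -3.29 z 3.02 0.0206 0.006
0.0225 False 15.38 along -3.73 z 3.25 0.0224 0.006
0.024 False 15.72 along -1.34 z -0.1 0.0249 0.0061
0.0255 False 16.07 along -1.86 z -0.26 0.0255 0.006
0.027 False 16.43 along -3.71 z 2.57 0.0261 0.006
0.0285 False 16.77 along -6.86 z 4.05 0.0262 0.006
0.03 False 17.12 along -9.23 z 6.53 0.0262 0.006
0.0315 False 17.48 along -12.02 z 8.61 0.0262 0.006
0.033 False 17.82 along -13.76 z 11.0 0.0264 0.006
```

```bash
cat >> h.py <<'E'
def lift(im,p):
    """height of plate: fit of plate's white side edges width vs depth -> print edge cols for rows"""
    g=im.astype(int).min(2); out=[]
    # front edge row at columns away from the wedge shadow: first row from top where brightness drops
    for c in (150,165,175,340,355,362):
        b=np.where(g[:,c]<215)[0]; out.append(int(b[0]) if len(b) else -1)
    return out
E
python3 - <<'E'
from h import *
for n in('w4','w5'):
    im=cv2.imread(f'pics/{n}.png');p=load(n);print(n,lift(im,p),[round(float(v),1) for v in w2pix(p,[*(M-.0004*D),.024])],[round(float(v),1) for v in w2pix(p,[*(M-.0004*D),.028])])
    g=im.min(2)
    for r in(5,15,25,35): print(r,[g[r,c] for c in range(100,150,4)])
o=ctrl.get_obs();print(o['force'],o['tool_pos'],o['eef_rot'],o['joints'])
E
```

```text
w4 [39, 38, 40, 41, 41, 41] [256.0, 42.2] [256.0, 39.9]
5 [np.uint8(186), np.uint8(186), np.uint8(187), np.uint8(189), np.uint8(188), np.uint8(188), np.uint8(186), np.uint8(187), np.uint8(187), np.uint8(235), np.uint8(234), np.uint8(235), np.uint8(235)]
15 [np.uint8(184), np.uint8(188), np.uint8(185), np.uint8(186), np.uint8(185), np.uint8(189), np.uint8(188), np.uint8(187), np.uint8(187), np.uint8(237), np.uint8(235), np.uint8(236), np.uint8(234)]
25 [np.uint8(185), np.uint8(185), np.uint8(185), np.uint8(113), np.uint8(117), np.uint8(184), np.uint8(116), np.uint8(185), np.uint8(112), np.uint8(233), np.uint8(236), np.uint8(237), np.uint8(235)]
35 [np.uint8(187), np.uint8(176), np.uint8(116), np.uint8(118), np.uint8(116), np.uint8(118), np.uint8(117), np.uint8(118), np.uint8(117), np.uint8(216), np.uint8(239), np.uint8(164), np.uint8(236)]
w5 [78, 79, 0, 71, 78, 80] [255.9, 138.2] [255.8, 138.8]
5 [np.uint8(187), np.uint8(187), np.uint8(185), np.uint8(185), np.uint8(186), np.uint8(185), np.uint8(184), np.uint8(186), np.uint8(187), np.uint8(236), np.uint8(233), np.uint8(231), np.uint8(234)]
15 [np.uint8(186), np.uint8(186), np.uint8(186), np.uint8(185), np.uint8(187), np.uint8(186), np.uint8(185), np.uint8(185), np.uint8(183), np.uint8(236), np.uint8(235), np.uint8(232), np.uint8(234)]
25 [np.uint8(186), np.uint8(187), np.uint8(186), np.uint8(186), np.uint8(186), np.uint8(184), np.uint8(188), np.uint8(188), np.uint8(188), np.uint8(237), np.uint8(236), np.uint8(233), np.uint8(233)]
35 [np.uint8(187), np.uint8(187), np.uint8(186), np.uint8(187), np.uint8(186), np.uint8(184), np.uint8(187), np.uint8(187), np.uint8(187), np.uint8(227), np.uint8(236), np.uint8(234), np.uint8(234)]
[-11.29201981  -7.73463431  11.47583694] [0.43829283 0.15178887 0.00599078] [-3.13835177  0.01286278  0.54036502] [-0.54450304  0.70960925  0.24673812  2.13671841 -0.47094541  0.36022487
 -0.93936554]
```

```bash
python3 - <<'E'
from h import *
def st(n):
    o=ctrl.get_obs();F=o['force'];print(n,round(o['time'],2),'along',round(F[:2]@D,2),'z',round(F[2],2),'tip',round((o['tool_pos'][:2]-M)@D+.084,4),'z',round(o['tool_pos'][2],4),'rp',o['eef_rot'].round(4),'gw',round(o['grip_width'],4));return o
o=st(0)
z=.0061
for i in range(6):
    z+=.001
    ctrl.move_straight([*at(.033),z],[np.pi,0,Y],.03); ctrl.wait(.1); o=st(round(z,4))
    if o['force'][2]<3:break
im,p=snap('wrist','w6')
cv2.imwrite('pics/w6b.png',cv2.resize(im[:,:,::-1],(800,600),interpolation=2))
E
```

```text
0 17.88 along -13.66 z 11.48 tip 0.0264 z 0.006 rp [-3.1384  0.0129  0.5404] gw 0.0279
0.0071 18.23 along -7.16 z -1.57 tip 0.0287 z 0.006 rp [-3.1397  0.0082  0.5412] gw 0.0277
```

View pics/w6b.png

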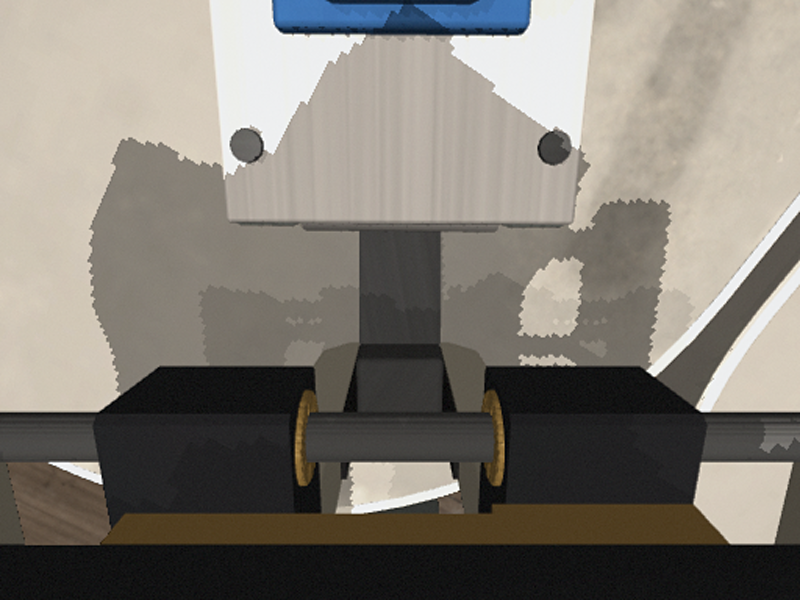

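```bash
python3 - <<'E'
from h import *
z=.0071; t=.033
for i in range(24):
    t+=.001
    ctrl.move_straight([*at(t),z],[np.pi,0,Y],.03); ctrl.wait(.05)
    o=ctrl.get_obs();F=o['force'];tip=(o['tool_pos'][:2]-M)@D+.084
    print(round(t,4),round(z,4),round(o['time'],2),'along',round(F[:2]@D,2),'z',round(F[2],2),'tip',round(tip,4),round(o['tool_pos'][2],4),'p',round(o['eef_rot'][1],4))
    if F[2]>3: z+=.0003
    if F[2]<-2: z-=.0002
    if tip>.0410 or abs(F[:2]@D)>25 or o['time']>30: break
im,p=snap('wrist','w7')
cv2.imwrite('pics/w7b.png',cv2.resize(im[:,:,::-1],(800,600),interpolation=2))
E
```

```text
0.034 0.0071 18.57 along -9.44 z 0.29 tip 0.0289 0.0061 p 0.0097
0.035 0.0071 18.88 along -10.35 z 1.59 tip 0.0292 0.0061 p 0.0107
0.036 0.0071 19.18 along -11.02 z 1.8 tip 0.0299 0.0061 p 0.0112
0.037 0.0071 19.48 along -11.28 z 1.74 tip 0.0309 0.0061 p 0.0113
0.038 0.0071 19.77 along -10.34 z 2.0 tip 0.0319 0.0061 p 0.0114
0.039 0.0071 20.07 along -11.44 z 1.99 tip 0.0328 0.0061 p 0.0115
0.04 0.0071 20.38 along -10.52 z 2.58 tip 0.0338 0.0061 p 0.0116
0.041 0.0071 20.68 along -9.99 z 2.33 tip 0.0348 0.0061 p 0.0116
0.042 0.0071 20.98 along -10.41 z 1.84 tip 0.0358 0.0061 p 0.0116
0.043 0.0071 21.27 along -10.34 z 2.8 tip 0.0368 0.0061 p 0.0116
0.044 0.0071 21.57 along -11.45 z 2.22 tip 0.0378 0.0061 p 0.0116
0.045 0.0071 21.88 along -11.53 z 2.65 tip 0.0389 0.0061 p 0.0116
0.046 0.0071 22.18 along -10.63 z 2.08 tip 0.0399 0.0061 p 0.0116
0.047 0.0071 22.48 along -10.69 z 2.24 tip 0.0409 0.0061 p 0.0115
0.048 0.0071 22.77 along -11.15 z 3.88 tip 0.0419 0.0061 p 0.0115
```

View pics/w7b.png

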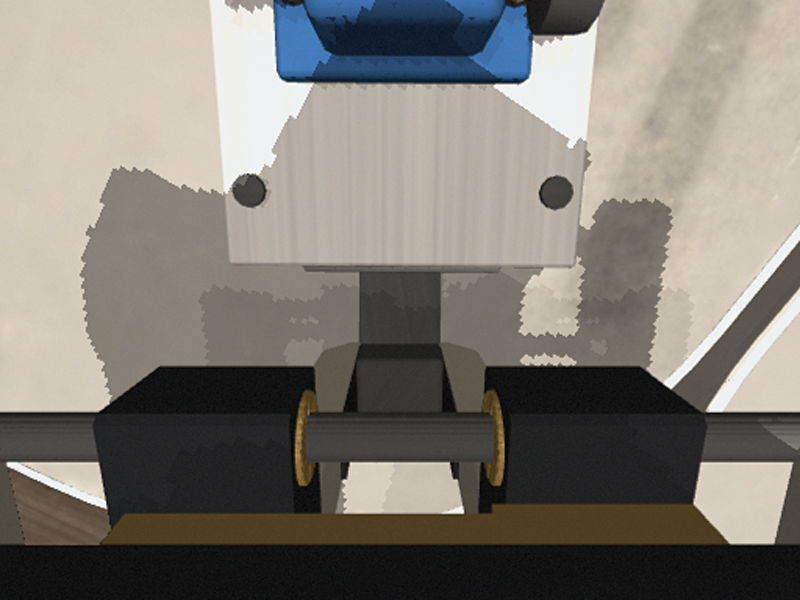

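```bash
python3 - <<'E'
from h import *
from scipy.optimize import brentq
k=512/800
def zw(n,a,b,w):
    p=load(n); return brentq(lambda z:np.hypot(*(pix2w(p,a[0]*k,a[1]*k,z)-pix2w(p,b[0]*k,b[1]*k,z))[:2])-w,0,.08)
p=load('w3');H=np.hypot(*(pix2w(p,296*k,55*k,.024)-pix2w(p,468*k,61*k,.024))[:2]);print(H)
print('holes w6,w7',zw('w6',(246.5,145),(554,148),H),zw('w7',(249.5,190.5),(556,192.5),H))
print('edge w6,w7',zw('w6',(226,221),(576,221),.1105),zw('w7',(230,264),(577,265),.1105))
E
```

```text
0.09252493816590962
holes w6,w7 0.026152571648545012 0.028885778082177783
edge w6,w7 0.024829145128321246 0.02690903894403863
```

```bash
python3 - <<'E'
from h import *
for i in range(2):
    ctrl.wait(.4);o=ctrl.get_obs();print(o['time'],o['force'].round(2),round((o['tool_pos'][:2]-M)@D+.084,4),o['grip_width'],o['grip_force'])
print(ctrl.job_done())
E
```

```text
23.225 [-9.26 -5.09  2.97] 0.042 0.027780459185921796 39.99773919582367
23.625 [-9.56 -5.06  1.92] 0.0419 0.02770540577396383 39.99777674674988
the job is handed in; nothing more can be done
None
```

I handed the job in at 23.6 s with the thick wedge gripped under the bar and steady. I put the plate lift at about 4 mm from the wedge's travel; camera estimates came out nearer 3 to 6 mm, and there was no direct lift reading.

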